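# Knock the drill chuck out of its sleeve and seat it in the extension socket

## Task

The drill chuck's taper shank is stuck in the short sleeve on the blue knock-out stand: drive the red-handled drift through the sleeve's cross slot, under the shank's tang, until the wedge has lifted the chuck loose. Then lift the chuck out and seat it in the tall extension socket on the grey flange: turn it until its tang drops into that socket's slot and press it fully home, collar down on the rim. Leave the drift in the stand or lying on the bench, and do not disturb the other things.

Things in the scene. Friction and masses are not known exactly. Their poses are not given: they have to be found in the camera images.
- knockout_stand: Fixed knock-out stand, chuck stuck in it: blue block 150 x 84 x 30 mm (x, y, z), on it a bright steel sleeve 52 mm in diameter, mouth up. Origin: middle of the block's underside, on the bench; z up the sleeve's axis. A cross slot 15 mm wide with flared ends runs right through the sleeve's foot along the stand's x, open at both ends: its floor is the block's flat top, 30 mm up, its roof 62 mm up.
- extension_socket: Fixed tall socket on a grey round flange 104 mm in diameter. Origin: middle of the flange's underside, on the bench; z up the axis. Sleeve 52 mm in diameter, mouth up, with the same tapered bore as the stand's, 33 mm wide at the rim, 26 mm at its bottom 53 mm down, where only a 15 mm wide cross slot along this body's x axis goes on (seen from outside as a slot 65 to 97 mm up).
- extension_socket_mouth (a point): Centre of the extension socket's rim, 150 mm above its origin, axes as the socket's. A tang not within about 0.15 rad of the slot's line (either way round) stops the shank 17 mm short of home. The bore grips the taper over the last 8 to 11 mm: pressing home takes about 8 to 22 N beyond the chuck's weight, less when twisted to and fro.
- knockout_stand_mouth (a point): Centre of the knock-out stand's rim, 115 mm above its origin, axes as the stand's. The slot's end away from the side table (toward +y) is the open one to enter by. A bench vice with a pipe across it stands between this stand and the extension socket, 205 mm high: carry things over it.
- chuck: Drill chuck on a taper shank, about 0.5 kg, upright. Origin: on the axis at the underside of its collar, which lies on the rim when home; z up the axis. Collar 48 mm in diameter, 10 mm high, with two flats 38 mm apart parallel to x; above it the dark ribbed round body, 46 mm in diameter from 16 to 74 mm, then a cone with jaw tips up to 94 mm. Below it the shank, 32 mm tapering to 25 mm over 53 mm, and the tang.
- chuck_tang (a point): Middle of the end of the shank's flat tang, 70 mm below the chuck's origin. The tang is 22 mm wide along the chuck's x, 11 mm thick along y. Home in the knock-out stand it lies in the slot, 15 mm above the slot's floor. The shank is stuck with about 10 to 20 N and is loose, only resting on the drift, once lifted by 8 to 12 mm.
- drift: Taper drift (flat wedge), 200 mm long, 0.26 kg, standing on its straight lower edge. Origin: under its middle on that edge; x to the nose, z up. Steel blade 10 mm thick: height 10 mm at the nose (x = +100 mm), rising evenly to 27 mm at x = +20 mm, then level; the nose thins to 6 mm over its first 18 mm. Red handle from x = -30 to -100 mm, 20 mm thick (y), 30 mm high, underside level with the blade's.
- drift_nose (a point): Lower edge of the drift's nose, x = +100 mm on the drift. Slid along the slot's floor, the blade touches the tang when the nose is about 13 mm past the sleeve's axis, then lifts the chuck 0.21 mm per mm, at most 12 mm when the nose is 69 mm or more past the axis, against a push of 5 to 20 N.
- orange_driver: Bystander: orange screwdriver, 160 mm long, lying flat.
- hammer: Bystander: bench hammer with a wooden handle, 251 mm long, lying flat.
- wrench_10: Bystander: combination spanner, 158 mm long, lying flat.
- parts_tin: Bystander: red and cream round tin, 72 mm in diameter, 32 mm high.
Not all that is in view belongs to the job. Of the things shaped like the chuck, the dark steel one is meant.

How it is judged:
By the outcome, as a careful person would: the job done as asked, in the order asked, and still so for the second after the job is handed in, with the robot touching nothing.
It also fails if it takes over 64 s, if anything falls off the work surface, if the arm or the gripper's body presses on something with over 40 N, if the wrist force passes 120 N, or if a joint passes its speed limit or range.

## Robot

A 7-joint arm with a two-finger parallel gripper is mounted at the origin on a cart in front of the work surface, level with it; the furniture and walls round the work are solid. World frame = base frame: x ahead of the robot, y to its left, z up, the work surface at z = 0. Lengths are in m, angles in rad, forces in N, time in s.
With the tool pointing down it reaches from about 0.425 to 0.925 m from the base axis. Payload 6.8 kg.
Tool frame: the origin (TCP) lies between the finger pads; the fingertips stand r.tcp_to_tips ahead of it and the grasp point (between the pads) lies 3 mm ahead of it (r.tcp_to_tips is the distance from the TCP to the fingertips, in m); z points along the fingers, y is the line along which they close (so a half turn about z gives the same grasp; the last joint's range is limited). The gripper opens to 85 mm and grips with 20 to 120 N. Pads are 22 mm wide; open, the fingers measure 114 mm over their backs; the gripper's body (76 mm by 85 mm) begins 54 mm behind the grasp point. The pads swing forward as they close: fully open they stand 13 mm farther back than shut.
Start: joints at [1.188, 0.477, 0.022, 1.555, -0.011, 1.109, -0.083], TCP at [0.183, -0.65, 0.253] pointing down, gripper open.
Joint ranges: [-2.96, 2.96], [-0.34, 2.1], [-1.41, 1.46], [0.24, 2.44], [-1.37, 4.51], [0.17, 1.92], [-2.96, 2.96]. Speed limits (rad/s): [2.39, 2.39, 3.14, 3.14, 3.14, 3.14, 3.14].

## Interface

Orientations are given as a rotation vector (axis times angle).
In Python, from bench import r gives the robot as it stands. The module is installed in compiled form; this text tells all that it offers.
- The arm moves only by the tool step_arm, never from a script. Its argument "moves" is a list of rows, each an object of numbers: "rx", "ry", "rz": the turn, a rotation vector about the tool's x, y, z in degrees; "dx", "dy", "dz": the shift along the tool's x, y, z in mm; "gripper": the opening, from -1 (shut) to 1 (fully open). In form: [{"rx": .., "ry": .., "rz": .., "dx": .., "dy": .., "dz": .., "gripper": ..}, ...]. A call has 1 to 20 rows; each row shifts and turns the commanded pose from where the row before left it, along the tool's axes as they then stand; what a row does not reach is not made up. A row lasts 1/8 s, in which the tool goes at most 62.5 mm and 10.7 degrees, less where a joint would pass 70% of its speed; a pose out of reach is approached as far as the arm can. A call is refused whole if a number of a shift passes 62.5 or a number of a turn 10.7, either way. A call with a gripper value outside its range is refused whole. The fingers move at their own pace and stop on an object; "grip_force" is the grip in N (left out, the last holds). Time passes only in rows, so rows that do not move let the fingers close. It gives the time, the measured TCP pose, the force, the opening and the grip force at its end, in the units of the state.
- r.get_obs(): the state, without advancing time (a new reading comes with each control period).
- r.grab_frame(name): name is "scene" or "top"; returns the picture (400x640x3 uint8, blue, green, red); there is no depth.
- r.camera_info(name): a dict with "mtx" (3x3 intrinsics, pixels), "rvec" (rotation vector, rad) and "tvec" (3), from world to camera coordinates, as OpenCV has them. Camera axes: x right, y down, z forward; pixel columns grow to the right and rows downward; lengths in m; the calibration is good to about 2 mm. A picture is of the moment at which its call begins. camera_info takes no time and is no camera call.
- r.hand_in(): hands the job in; it is judged then, once.
The state is a dict: "clock": time; "joints": joint angles; "qvel": joint speeds; "tau": joint torques, N m; "tcp_pos": TCP position; "orientation": TCP orientation; "contact_force": force on the tool from outside, world axes, zero at the start; "moment": the same for the moment, N m; "grip_width": finger opening in m; "gripper_force": force on a finger pad.
Only numpy, scipy, OpenCV 4.12 (cv2) and the standard library are available. Lean on these libraries where they do the work, as an engineer would, in place of code of your own. Each camera call takes 0.05 s, during which the arm holds its last target. There are 200 camera calls.

## Working session

There is one attempt and no reset: what is moved stays moved. The work goes in short steps, Python scripts to look and compute and a tool call to move; the robot and the scene stay as the last step left them, time stands still between calls to the robot, and variables do not carry over. Pictures are saved under pics/ and viewed, at most 10 in all, crops included, and the job is handed in when it is done.

Besides the shell and the picture viewer there is one more tool, called after "Emit:" in YAML: its name, and indented under it one key for each argument. step_arm: Moves the arm, as the interface text tells. Its arguments: {"type":"object","properties":{"moves":{"type":"array","items":{"type":"object","properties":{"rx":{"type":"number"},"ry":{"type":"number"},"rz":{"type":"number"},"dx":{"type":"number"},"dy":{"type":"number"},"dz":{"type":"number"},"gripper":{"type":"number"}}}},"grip_force":{"type":"number"}},"required":["moves"]}

```bash
mkdir -p pics; ls; python3 - <<'E'
from bench import r
import cv2,numpy as np
o=r.get_obs();print({k:np.round(v,3) for k,v in o.items()},r.tcp_to_tips)
for n in("scene","top"):
    cv2.imwrite(f"pics/{n}0.png",r.grab_frame(n)); c=r.camera_info(n)
    R=cv2.Rodrigues(np.array(c["rvec"],float))[0];print(n,np.round(c["mtx"],1).tolist(),"pos",-R.T@np.array(c["tvec"]).ravel(),R.round(2).tolist())
E
```

```text
pics
{'clock': np.float64(0.0), 'joints': array([ 1.188,  0.478,  0.022,  1.556, -0.012,  1.109, -0.083]), 'qvel': array([-0.001, -0.001, -0.001,  0.001,  0.   , -0.   ,  0.001]), 'tau': array([ 2.0000e-03, -5.9644e+01,  1.6090e+00, -2.8120e+01,  1.2000e-02,
        9.0000e-03, -0.0000e+00]), 'tcp_pos': array([ 0.183, -0.649,  0.252]), 'orientation': array([-3.11e+00, -4.30e-01,  1.00e-03]), 'contact_force': array([-0.188, -0.301, -0.612]), 'moment': array([ 0.056,  0.013, -0.036]), 'gripper_force': np.float64(0.0), 'grip_width': np.float64(0.086)} 0.022
scene [[410.0, 0.0, 319.8], [0.0, 410.0, 195.9], [0.0, 0.0, 1.0]] pos [-0.45479222 -0.37677591  0.67943631] [[0.42, -0.91, 0.0], [-0.43, -0.2, -0.88], [0.8, 0.37, -0.47]]
top [[441.6, 0.0, 320.8], [0.0, 441.6, 203.8], [0.0, 0.0, 1.0]] pos [0.42226894 0.07371366 1.38908665] [[0.02, -1.0, -0.01], [-1.0, -0.02, -0.08], [0.08, 0.01, -1.0]]
```

View pics/scene0.png

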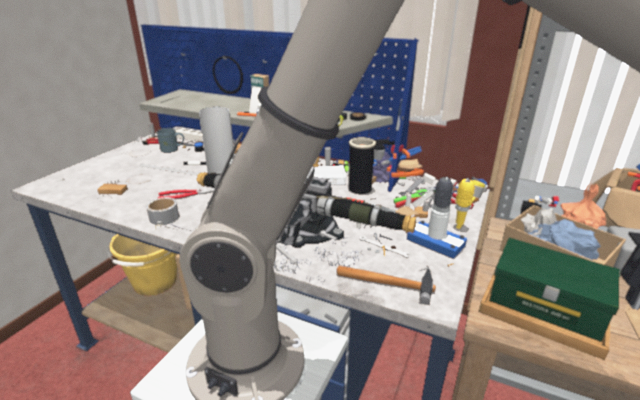

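View pics/top0.png

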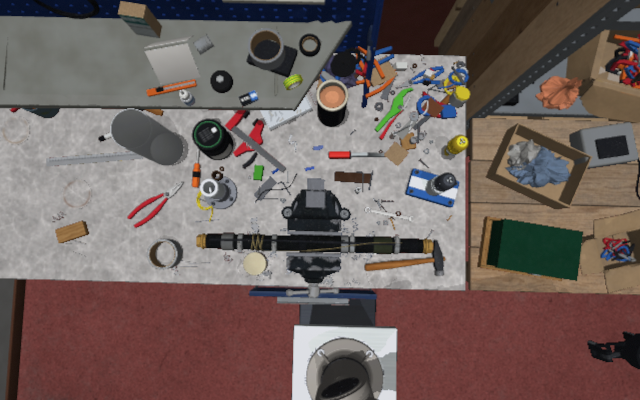

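The scene view shows the blue stand with the dark chuck at about (440,205), and the arm covers the socket. In the top view the stand is at (432,188), the grey flange socket at (215,190), the vice and pipe at (315,240), the hammer at (405,265), and a red-handled thing at (355,155). I'll enlarge the job area to check which things are meant.

```bash
python3 - <<'E'
import cv2
i=cv2.imread("pics/top0.png")
cv2.imwrite("pics/c1.png",cv2.resize(i[80:280,180:480],None,fx=2.66,fy=2.66,interpolation=cv2.INTER_CUBIC))
j=cv2.imread("pics/scene0.png")
cv2.imwrite("pics/c2.png",cv2.resize(j[120:300,300:500],None,fx=3.3,fy=3.3,interpolation=cv2.INTER_CUBIC))
E
```

```text
(no output)
```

View pics/c1.png

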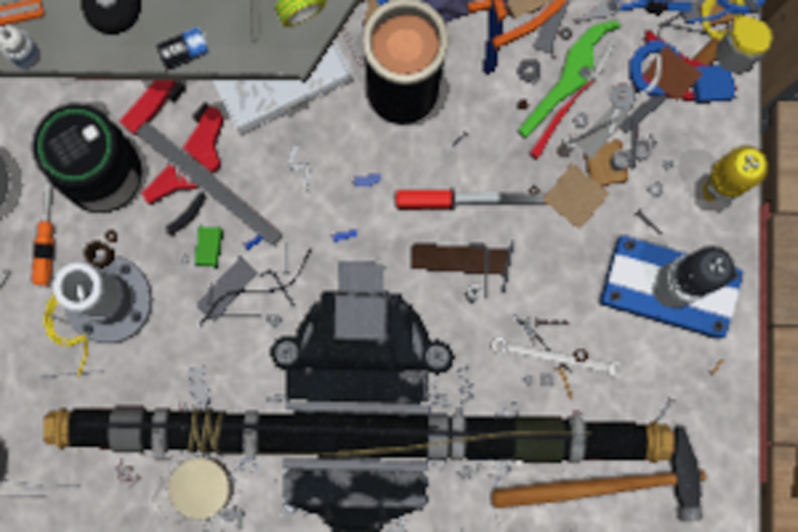

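View pics/c2.png

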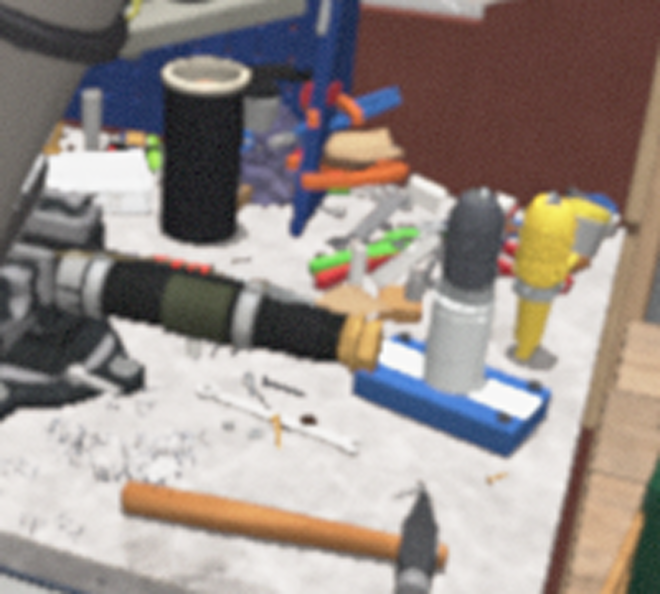

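In the enlarged crop, these are the candidates:
- **Drift:** the red handle at full-image (328–350,155) with a steel blade tapering right to about (386,155) matches in size (handle about 69 mm, level part about 50 mm). The red plier-like tool at (250,135) and the thin red scriber at (390,125) don't fit.
- **Chuck:** the dark one at (447,181) on the blue stand is meant. The yellow one at (458,145) is a decoy.

Next I'll measure.

```bash
cat > h.py <<'E'
import cv2,numpy as np
from bench import r
C={}
for n in("scene","top"):
    c=r.camera_info(n);R=cv2.Rodrigues(np.array(c["rvec"],float))[0];t=np.array(c["tvec"]).ravel();C[n]=(np.array(c["mtx"]),R,t,-R.T@t)
def ray(n,p):
    K,R,t,o=C[n];p=np.atleast_2d(np.asarray(p,float));d=np.c_[p,np.ones(len(p))]@np.linalg.inv(K).T@R;return o,d
def onz(n,p,z):
    o,d=ray(n,p);return o+d*((z-o[2])/d[:,2:])
def proj(n,P):
    K,R,t,o=C[n];q=(np.atleast_2d(P)@R.T+t)@K.T;return q[:,:2]/q[:,2:]
def tri(p1,p2):
    A=[];b=[]
    for n,p in(("scene",p1),("top",p2)):
        o,d=ray(n,p);d=d[0]/np.linalg.norm(d[0]);M=np.eye(3)-np.outer(d,d);A.append(M);b.append(M@o)
    A=np.vstack(A);b=np.hstack(b);x=np.linalg.lstsq(A,b,rcond=None)[0];return x,np.linalg.norm(A@x-b)
def blob(n,img,box,lo,hi):
    x0,y0,x1,y1=box;m=np.zeros(img.shape[:2],np.uint8)
    m[y0:y1,x0:x1]=cv2.inRange(cv2.cvtColor(img,cv2.COLOR_BGR2HSV),lo,hi)[y0:y1,x0:x1]
    return m
E
python3 - <<'E'
from h import *
T=cv2.imread("pics/top0.png");S=cv2.imread("pics/scene0.png")
np.set_printoptions(precision=3,suppress=True)
for n,I,b in(("top",T,(398,160,465,212)),("scene",S,(400,215,470,262))):
    m=blob(n,I,b,(95,90,40),(130,255,255));
    hsv=cv2.cvtColor(I,cv2.COLOR_BGR2HSV)
    p=cv2.findNonZero(m);h=cv2.convexHull(p)
    a=cv2.approxPolyDP(h,2.0,True)[:,0];print(n,len(p),a.tolist());print(onz(n,a,.03))
    print("V hist",np.histogram(hsv[...,2][m>0],12))
    if n=="top": print(cv2.minAreaRect(onz(n,p[:,0],.03)[:,:2].astype(np.float32)))
# drift handle
m=blob("top",T,(322,145,356,165),(0,120,80),(8,255,255))|blob("top",T,(322,145,356,165),(172,120,80),(180,255,255))
p=cv2.findNonZero(m)[:,0];w=onz("top",p,.03)[:,:2].astype(np.float32);print("handle",len(p),p.min(0),p.max(0),w.mean(0),cv2.minAreaRect(w))
g=cv2.cvtColor(T,cv2.COLOR_BGR2GRAY);print(g[148:164,346:392:2])
E
```

```text
top 554 [[458, 182], [452, 206], [406, 193], [413, 169]]
[[ 0.604 -0.338  0.03 ]
 [ 0.529 -0.319  0.03 ]
 [ 0.566 -0.177  0.03 ]
 [ 0.641 -0.198  0.03 ]]
V hist (array([ 17,  17,  21,  24,  13,  20,  34,  89,  69, 131, 113,   6]), array([ 69.   ,  79.083,  89.167,  99.25 , 109.333, 119.417, 129.5  ,
       139.583, 149.667, 159.75 , 169.833, 179.917, 190.   ]))
((0.5848970413208008, -0.25763577222824097), (0.14917559921741486, 0.08428120613098145), 74.74864959716797)
scene 655 [[466, 239], [461, 249], [452, 257], [409, 239], [408, 233], [420, 222]]
[[ 0.591 -0.341  0.03 ]
 [ 0.535 -0.336  0.03 ]
 [ 0.488 -0.32   0.03 ]
 [ 0.523 -0.196  0.03 ]
 [ 0.552 -0.186  0.03 ]
 [ 0.627 -0.203  0.03 ]]
V hist (array([113, 189,  27,  18,  24,  16,  24,  23,  19,  38, 119,  45]), array([112.   , 121.667, 131.333, 141.   , 150.667, 160.333, 170.   ,
       179.667, 189.333, 199.   , 208.667, 218.333, 228.   ]))
handle 127 [329 152] [350 158] [0.682 0.032] ((0.6799988746643066, 0.030377434566617012), (0.018885809928178787, 0.0653596967458725), 1.3067909479141235)
[[166 165 171 170 186 178 166 180 18
[... 816 characters left out ...]
 87  89 122 127 129]
 [ 52  53  55 147 156 151 146 148 147 141 142 148 153 150 141 141 141 142
  144 147 159 126 129]
 [ 56  59  69 182 180 180 173 170 168 162 162 170 173 173 167 165 167 164
  168 171 171 136 128]
 [150 152 158 188 178 185 176 166 162 159 160 163 165 169 170 170 173 163
  169 173 170 164 125]
 [174 177 181 185 180 180 172 164 163 160 157 158 162 167 167 170 177 168
  171 173 170 175 130]
 [173 176 181 178 174 171 170 163 166 162 154 156 164 167 162 168 177 175
  171 170 174 176 163]
 [173 176 179 169 163 164 171 164 168 163 157 160 167 169 162 167 176 175
  170 167 170 172 171]
 [180 179 171 163 166 164 167 163 166 163 161 165 173 171 167 167 176 173
  169 165 166 170 169]]
```

```bash
cat >> h.py <<'E'
from scipy.spatial.transform import Rotation as Ro
np.set_printoptions(precision=4,suppress=True)
def st(): 
    o=r.get_obs();return o,np.array(o["tcp_pos"]),Ro.from_rotvec(o["orientation"])
def go(tgt,yaw):
    """tgt TCP pos, yaw deg = world direction of tool x. prints rz first, then shift in final tool axes, tilt left"""
    o,p,R=st();c,s=np.cos(np.radians(yaw)),np.sin(np.radians(yaw))
    G=np.array([[c,s,0],[s,-c,0],[0,0,-1.]]);rv=(R.inv()*Ro.from_matrix(G)).as_rotvec(degrees=True)
    print("t",round(float(o["clock"]),2),"p",p,"F",np.array(o["contact_force"]),"w",round(float(o["grip_width"]),4),"rot(tool,deg)",rv,"shift mm",(G.T@(np.array(tgt)-p)*1000).round(1),"j",np.array(o["joints"]).round(2))
E
python3 - <<'E'
from h import *
print(onz("top",[[329,153.9],[350,153.9],[339.5,153.9]],.03),onz("top",[[352,153.7],[368,153.7]],.027))
print(onz("top",[[386,155.5]],.003), proj("top",[[.682,-.135,.005],[.682,0.065,.03],[.585,-.258,.209],[0,0,0]]))
T=cv2.imread("pics/top0.png");m=blob("top",T,(425,165,462,200),(0,0,0),(180,130,95))
p=cv2.findNonZero(m);print(cv2.boundingRect(p),cv2.minEnclosingCircle(p)); print(proj("top",[[.585,-.258,z] for z in(.115,.131,.189)]))
go((.682,.028,.30),90)
E
```

```text
[[ 0.6827  0.0631  0.03  ]
 [ 0.6842 -0.0022  0.03  ]
 [ 0.6835  0.0305  0.03  ]] [[ 0.6856 -0.0086  0.027 ]
 [ 0.6867 -0.0585  0.027 ]]
[[ 0.6869 -0.1179  0.003 ]] [[391.4749 157.028 ]
 [328.3929 154.1116]
 [448.5169 179.9365]
 [344.4493 376.571 ]]
(426, 173, 31, 23) ((440.5897521972656, 184.46153259277344), 15.605724334716797)
[[439.3727 184.166 ]
 [440.8334 183.4904]
 [446.4523 180.8915]]
t 0.1 p [ 0.183  -0.6492  0.2524] F [ 0.2427 -0.1056  0.7937] w 0.0855 rot(tool,deg) [ -0.0857  -0.0548 -74.2545] shift mm [677.2 499.  -47.6] j [ 1.19  0.48  0.02  1.56 -0.01  1.11 -0.08]
```

Emit:
step_arm:
  moves:
    - {"dz":-50,"gripper":0.1}
    - {"dz":-50}
    - {"dz":-50}
    - {"rz":-9}
    - {"rz":-9}
    - {"rz":-9}
    - {"rz":-9}
    - {"rz":-9}
    - {"rz":-9}
    - {"rz":-9}
    - {"rz":-9}
  grip_force: 80

```text
invalid input at $.moves[0]: expected keys rx, ry, rz, dx, dy, dz, gripper
```

Emit:
step_arm:
  moves:
    - {"rx":0,"ry":0,"rz":0,"dx":0,"dy":0,"dz":-50,"gripper":0.1}
    - {"rx":0,"ry":0,"rz":0,"dx":0,"dy":0,"dz":-50,"gripper":0.1}
    - {"rx":0,"ry":0,"rz":-9.45,"dx":0,"dy":0,"dz":0,"gripper":0.1}
    - {"rx":0,"ry":0,"rz":-9.45,"dx":0,"dy":0,"dz":0,"gripper":0.1}
    - {"rx":0,"ry":0,"rz":-9.45,"dx":0,"dy":0,"dz":0,"gripper":0.1}
    - {"rx":0,"ry":0,"rz":-9.45,"dx":0,"dy":0,"dz":0,"gripper":0.1}
    - {"rx":0,"ry":0,"rz":-9.45,"dx":0,"dy":0,"dz":0,"gripper":0.1}
    - {"rx":0,"ry":0,"rz":-9.45,"dx":0,"dy":0,"dz":0,"gripper":0.1}
    - {"rx":0,"ry":0,"rz":-9.45,"dx":0,"dy":0,"dz":0,"gripper":0.1}
    - {"rx":0,"ry":0,"rz":-9.45,"dx":0,"dy":0,"dz":0,"gripper":0.1}
  grip_force: 80

```text
clock: 1.35
tcp_pos: [0.183, -0.6494, 0.3527]
orientation: [-2.188, -2.252, -0.001]
contact_force: [-0.3, -0.2, -0.0]
grip_width: 0.0466
gripper_force: 0.0
```

```bash
python3 - <<'E'
from h import *
go((.684,.025,.20),91.3)
E
```

```text
t 1.35 p [ 0.183  -0.6494  0.3527] F [-0.2505 -0.1803 -0.046 ] w 0.0466 rot(tool,deg) [-0.0228 -0.0642  0.3499] shift mm [662.9 516.2 152.7] j [ 1.35  0.42 -0.22  1.42  0.09  1.31  1.16]
```

Emit:
step_arm:
  moves:
    - {"rx":0,"ry":0,"rz":0,"dx":42.2,"dy":32.3,"dz":0,"gripper":0.1}
    - {"rx":0,"ry":0,"rz":0,"dx":42.2,"dy":32.3,"dz":0,"gripper":0.1}
    - {"rx":0,"ry":0,"rz":0,"dx":42.2,"dy":32.3,"dz":0,"gripper":0.1}
    - {"rx":0,"ry":0,"rz":0,"dx":42.2,"dy":32.3,"dz":0,"gripper":0.1}
    - {"rx":0,"ry":0,"rz":0,"dx":42.2,"dy":32.3,"dz":0,"gripper":0.1}
    - {"rx":0,"ry":0,"rz":0,"dx":42.2,"dy":32.3,"dz":0,"gripper":0.1}
    - {"rx":0,"ry":0,"rz":0,"dx":42.2,"dy":32.3,"dz":0,"gripper":0.1}
    - {"rx":0,"ry":0,"rz":0,"dx":42.2,"dy":32.3,"dz":0,"gripper":0.1}
    - {"rx":0,"ry":0,"rz":0,"dx":42.2,"dy":32.3,"dz":0,"gripper":0.1}
    - {"rx":0,"ry":0,"rz":0,"dx":42.2,"dy":32.3,"dz":0,"gripper":0.1}
    - {"rx":0,"ry":0,"rz":0,"dx":42.2,"dy":32.3,"dz":0,"gripper":0.1}
    - {"rx":0,"ry":0,"rz":0,"dx":42.2,"dy":32.3,"dz":0,"gripper":0.1}
    - {"rx":0,"ry":0,"rz":0,"dx":42.2,"dy":32.3,"dz":0,"gripper":0.1}
    - {"rx":0,"ry":0,"rz":0,"dx":42.2,"dy":32.3,"dz":0,"gripper":0.1}
    - {"rx":0,"ry":0,"rz":0,"dx":42.2,"dy":32.3,"dz":0,"gripper":0.1}
    - {"rx":0,"ry":0,"rz":0,"dx":42.2,"dy":32.3,"dz":0,"gripper":0.1}
    - {"rx":0,"ry":0,"rz":0,"dx":0,"dy":0,"dz":50,"gripper":0.1}
    - {"rx":0,"ry":0,"rz":0,"dx":0,"dy":0,"dz":50,"gripper":0.1}
    - {"rx":0,"ry":0,"rz":0,"dx":0,"dy":0,"dz":50,"gripper":0.1}
    - {"rx":0,"ry":0,"rz":0,"dx":0,"dy":0,"dz":0,"gripper":0.1}

```text
clock: 3.85
tcp_pos: [0.6811, 0.0365, 0.1986]
orientation: [-2.191, -2.243, 0.012]
contact_force: [-0.5, -0.1, 0.0]
grip_width: 0.0468
gripper_force: 0.0
```

```bash
python3 - <<'E'
from h import *
go((.684,.038,.025),91.3)
S=r.grab_frame("scene");cv2.imwrite("pics/s1.png",S);cv2.imwrite("pics/t1.png",r.grab_frame("top"))
print(proj("scene",[[.60,.39,.15],[.684,.038,.2]]),proj("top",[[.684,.038,.2]]))
E
```

```text
t 3.85 p [0.6811 0.0365 0.1986] F [-0.4521 -0.086   0.0125] w 0.0468 rot(tool,deg) [-0.5314  0.0591  0.0586] shift mm [  1.4   3.  173.6] j [ 0.23  0.61 -0.56  1.55  0.35  1.1  -0.39]
[[246.4393 155.8205]
 [353.9929 150.103 ]] [[338.9717 141.8554]]
```

View pics/s1.png

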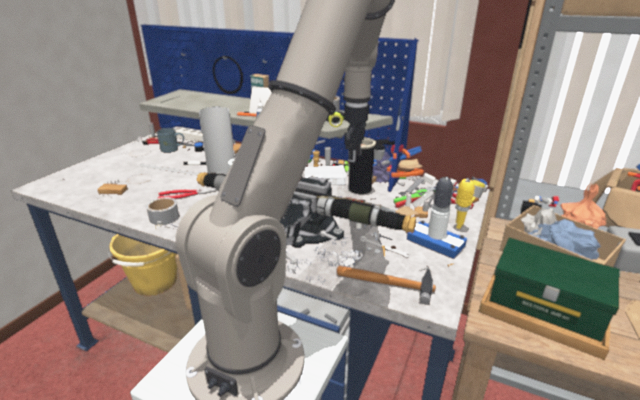

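The gripper is above the drift, at about (354,150), and the way down is clear.

Emit:
step_arm:
  moves:
    - {"rx":-0.5,"ry":0,"rz":0,"dx":1.5,"dy":2.5,"dz":40,"gripper":0.1}
    - {"rx":0,"ry":0,"rz":0,"dx":0,"dy":0,"dz":40,"gripper":0.1}
    - {"rx":0,"ry":0,"rz":0,"dx":0,"dy":0,"dz":40,"gripper":0.1}
    - {"rx":0,"ry":0,"rz":0,"dx":0,"dy":0,"dz":25,"gripper":0.1}
    - {"rx":0,"ry":0,"rz":0,"dx":0,"dy":0,"dz":14,"gripper":0.1}
    - {"rx":0,"ry":0,"rz":0,"dx":0,"dy":0,"dz":0,"gripper":0.1}

```text
clock: 4.7
tcp_pos: [0.6884, 0.0392, 0.0454]
orientation: [2.191, 2.242, 0.011]
contact_force: [-1.0, -0.0, -0.7]
grip_width: 0.0472
gripper_force: 0.0
```

```bash
python3 - <<'E'
from h import *
go((.684,.038,.025),91.3)
E
```

```text
t 4.7 p [0.6884 0.0392 0.0454] F [-0.9612 -0.0386 -0.6904] w 0.0472 rot(tool,deg) [ 0.5802 -0.0063  0.0302] shift mm [-1.1 -4.4 20.4] j [ 0.18  0.78 -0.49  1.63  0.46  0.84 -0.47]
```

Emit:
step_arm:
  moves:
    - {"rx":0.5,"ry":0,"rz":0,"dx":-1,"dy":-4,"dz":10,"gripper":0.1}
    - {"rx":0,"ry":0,"rz":0,"dx":0,"dy":0,"dz":10,"gripper":0.1}
    - {"rx":0,"ry":0,"rz":0,"dx":0,"dy":0,"dz":0,"gripper":0.1}
    - {"rx":0,"ry":0,"rz":0,"dx":0,"dy":0,"dz":0,"gripper":-0.6}
    - {"rx":0,"ry":0,"rz":0,"dx":0,"dy":0,"dz":0,"gripper":-0.9}
    - {"rx":0,"ry":0,"rz":0,"dx":0,"dy":0,"dz":0,"gripper":-1}
    - {"rx":0,"ry":0,"rz":0,"dx":0,"dy":0,"dz":0,"gripper":-1}
  grip_force: 100

```text
clock: 5.58
tcp_pos: [0.6839, 0.038, 0.0248]
orientation: [2.195, 2.247, 0.001]
contact_force: [-0.2, -0.0, 4.5]
grip_width: 0.0185
gripper_force: 98.3
```

```bash
python3 - <<'E'
from h import *
go((.684,.038,.025),91.3)
E
```

```text
t 5.58 p [0.6839 0.038  0.0248] F [-0.1507 -0.0479  4.5209] w 0.0185 rot(tool,deg) [ 0.0421 -0.0054  0.0379] shift mm [-0.   0.1 -0.2] j [ 0.18  0.8  -0.48  1.64  0.47  0.81 -0.48]
```

Emit:
step_arm:
  moves:
    - {"rx":0,"ry":0,"rz":0,"dx":10,"dy":0,"dz":-2,"gripper":-1}
    - {"rx":0,"ry":0,"rz":0,"dx":20,"dy":0,"dz":-3,"gripper":-1}
    - {"rx":0,"ry":0,"rz":0,"dx":10,"dy":0,"dz":-20,"gripper":-1}
    - {"rx":0,"ry":0,"rz":0,"dx":0,"dy":0,"dz":-40,"gripper":-1}
    - {"rx":0,"ry":0,"rz":0,"dx":0,"dy":0,"dz":-35,"gripper":-1}
    - {"rx":0,"ry":0,"rz":8.3,"dx":0,"dy":0,"dz":0,"gripper":-1}
    - {"rx":0,"ry":0,"rz":8.3,"dx":0,"dy":0,"dz":0,"gripper":-1}
    - {"rx":0,"ry":0,"rz":0,"dx":0,"dy":0,"dz":0,"gripper":-1}

```text
clock: 6.58
tcp_pos: [0.6828, 0.0792, 0.1256]
orientation: [2.494, 1.91, 0.002]
contact_force: [-0.3, 0.3, -2.1]
grip_width: 0.0182
gripper_force: 98.0
```

```bash
python3 - <<'E'
from h import *
go((.642,-.048,.080),74.75)
E
```

```text
t 6.58 p [0.6828 0.0792 0.1256] F [-0.3445  0.2566 -2.1266] w 0.0182 rot(tool,deg) [ 0.0694 -0.0277  0.1436] shift mm [-133.5   -5.9   45.6] j [ 0.11  0.67 -0.47  1.6   0.35  0.95 -0.74]
```

Emit:
step_arm:
  moves:
    - {"rx":0,"ry":0,"rz":0,"dx":-40,"dy":-6,"dz":0,"gripper":-1}
    - {"rx":0,"ry":0,"rz":0,"dx":-40,"dy":0,"dz":0,"gripper":-1}
    - {"rx":0,"ry":0,"rz":0,"dx":-40,"dy":0,"dz":20,"gripper":-1}
    - {"rx":0,"ry":0,"rz":0,"dx":-13.5,"dy":0,"dz":25,"gripper":-1}
    - {"rx":0,"ry":0,"rz":0,"dx":0,"dy":0,"dz":0,"gripper":-1}
    - {"rx":0,"ry":0,"rz":0,"dx":0,"dy":0,"dz":0,"gripper":-1}

```text
clock: 7.32
tcp_pos: [0.6428, -0.0473, 0.0805]
orientation: [2.494, 1.911, 0.004]
contact_force: [0.2, 0.6, -2.2]
grip_width: 0.0184
gripper_force: 98.0
```

```bash
python3 - <<'E'
from h import *
go((.642,-.048,.0555),74.75)
T=r.grab_frame("top");S=r.grab_frame("scene")
cv2.imwrite("pics/t2.png",T);cv2.imwrite("pics/s2.png",S)
a=cv2.resize(T[130:230,330:470],None,fx=5.6,fy=5.6,interpolation=cv2.INTER_CUBIC)
b=cv2.resize(S[170:270,350:490],(400*2,571))[:,:]
cv2.imwrite("pics/c3.png",a)
cv2.imwrite("pics/c4.png",cv2.resize(S[160:265,350:490],None,fx=5.6,fy=5.6,interpolation=cv2.INTER_CUBIC))
u=np.array([.263,.965,0]);c=np.array([.585,-.258,0])
print("nose exp",proj("top",[c+u*.045+[0,0,.03]]),proj("scene",[c+u*.045+[0,0,.03]]))
E
```

```text
t 7.33 p [ 0.6428 -0.0473  0.0805] F [ 0.1617  0.5923 -2.2425] w 0.0184 rot(tool,deg) [ 0.0796 -0.1018  0.1736] shift mm [-0.9 -0.6 25. ] j [ 0.3   0.66 -0.45  1.74  0.37  0.83 -0.58]
nose exp [[418.1396 183.3615]] [[421.4674 227.6706]]
```

View pics/c3.png

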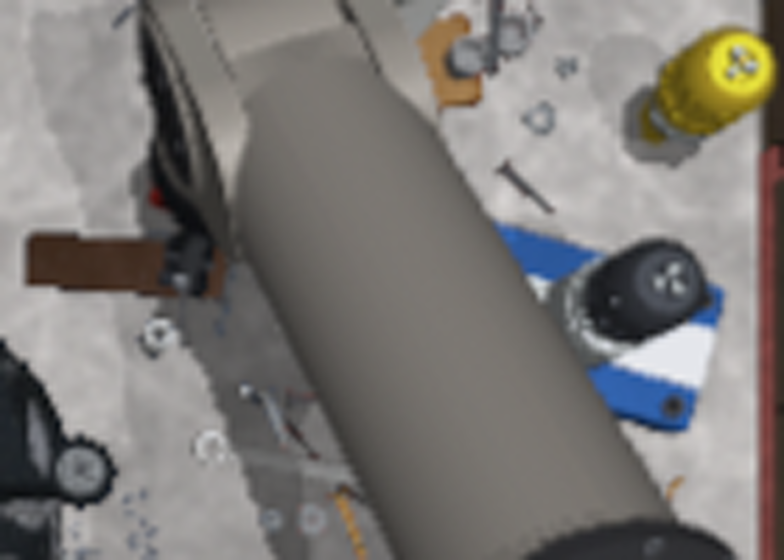

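From above, the forearm hides the nose. The stand with the dark chuck is visible at crop (670,290). I'll check the scene crop.

View pics/c4.png

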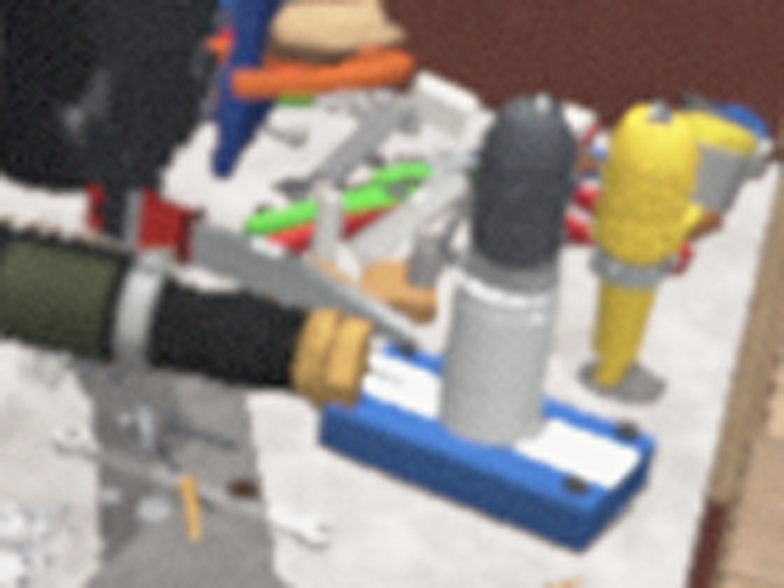

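```bash
python3 - <<'E'
from h import *
f=lambda x,y:(350+(x+.5)/5.6-.5,160+(y+.5)/5.6-.5)
P=onz("scene",[f(192,260),f(300,306),f(405,350)],.0557);u=np.array([.263,.965]);n=np.array([.965,-.263]);c=np.array([.585,-.258])
print(P);print("s(+y)",(P[:,:2]-c)@u,"lat(+x)",(P[:,:2]-c)@n)
# verify chuck/sleeve axis in scene: predicted
print("pred crop", (proj("scene",[[.585,-.258,z] for z in(.03,.115,.14,.18,.209)])+.5-[350,160])*5.6)
print("top",(proj("top",[[.585,-.258,z] for z in(.115,.18,.209)])+.5-[330,130])*5.6)
print("corners",[((proj("scene",[[*(c+a*.075*u+b*.042*n),.03]])[0]+.5-[350,160])*5.6).round() for a in(1,-1) for b in(1,-1)])
E
```

```text
[[ 0.6299 -0.0875  0.0557]
 [ 0.6064 -0.1546  0.0557]
 [ 0.5857 -0.2154  0.0557]]
s(+y) [0.1763 0.1054 0.0413] lat(+x) [-0.0015 -0.0066 -0.0105]
pred crop [[482.0901 412.3205]
 [504.9297 268.6377]
 [511.9548 224.4428]
 [523.5044 151.7849]
 [532.1255  97.55  ]]
top [[615.2872 306.1295]
 [649.854  290.1413]
 [666.4945 282.4446]]
corners [array([390., 331.]), array([312., 395.]), array([656., 430.]), array([586., 504.])]
```

```bash
python3 - <<'E'
from h import *
S=cv2.cvtColor(cv2.imread("pics/s2.png"),cv2.COLOR_BGR2GRAY)
print("cols",list(range(380,430,2)))
for y in range(194,228):print(y,S[y,380:430:2])
tcp=np.array([.6428,-.0473,.0805]);R=Ro.from_rotvec([2.494,1.911,.004]).as_matrix();ex=-R[:,0];ey=-np.cross(ex,[0,0,1]);
for x,z in((-30,0),(-30,27),(20,0),(20,27),(60,0),(60,18.5),(100,0),(100,10)):
  for y in((-5,5) if x<100 else (-3,3)):
    p=tcp+ex*(x+72.5)/1000+[0,0,(z-24.8)/1000]-ey*y/1000*-1
    print(x,y,z,proj("scene",[p])[0].round(1))
E
```

```text
cols [380, 382, 384, 386, 388, 390, 392, 394, 396, 398, 400, 402, 404, 406, 408, 410, 412, 414, 416, 418, 420, 422, 424, 426, 428]
194 [204 219 224 226 232 236 235 234 236 221 160 119 136 182 214 191 174 182
 189 168 136 144 217 218 211]
195 [169 210 221 224 232 236 237 236 228 228 211 140 153 183 212 203 187 190
 188 179 151 165 228 217 215]
196 [114 168 199 205 229 233 235 232 187 200 223 177 181 182 195 190 185 181
 172 167 158 188 217 216 211]
197 [ 78 106 133 159 224 228 230 225 141 186 209 193 184 177 189 178 166 157
 135 134 169 200 208 213 190]
198 [ 74  64  79 139 221 222 226 210 167 188 190 182 176 174 192 170 137 122
 110 150 193 209 208 200 190]
199 [ 77  58  90 148 206 220 221 186 184 180 171 162 153 164 195 169 110  90
 125 182 204 212 206 187 205]
200 [ 74  60 106 146 175 194 210 158 165 156 146 139 142 165 193 160  84 105
 165 201 207 210 195 199 215]
201 [ 78  57 103 138 149 157 176 141 146 146 140 134 126 165 190 154  89 148
 194 205 207 212 183 192 185]
202 [ 78  59 110 130 132 137 147 149 188 156 133 119 107 165 195 159 127 185
 204 209 208 215 172 167 148]
203 [ 
[... 2332 characters left out ...]
64 123 132 135]
225 [ 53  39  27  33  33  38  38  37  41  33  34 104 160 152 149 186 184 134
 207 245 248 236 181 138 124]
226 [ 91  73  64  51  30  33  37  31  31  29  30 102 149 146 154 186 179 128
 195 226 245 247 245 200 132]
227 [121 125 123  93  54  36  32  32  31  31  28  98 142 134 152 182 174 150
 240 219 228 246 248 241 174]
-30 -5 0 [383.4 206.4]
-30 5 0 [385.2 205.2]
-30 -5 27 [384.1 198.8]
-30 5 27 [385.8 197.6]
20 -5 0 [397.5 211.8]
20 5 0 [399.2 210.5]
20 -5 27 [398.3 203.9]
20 5 27 [400.1 202.7]
60 -5 0 [409.3 216.2]
60 5 0 [411.  214.9]
60 -5 18.5 [409.9 210.8]
60 5 18.5 [411.6 209.5]
100 -3 0 [421.8 220.5]
100 3 0 [422.8 219.7]
100 -3 10 [422.2 217.6]
100 3 10 [423.2 216.7]
```

```bash
python3 - <<'E'
from h import *
I=cv2.imread("pics/scene0.png");S=cv2.cvtColor(I,cv2.COLOR_BGR2GRAY).astype(int);V=cv2.cvtColor(I,cv2.COLOR_BGR2HSV)
for y in(175,185,195,204,208,214,220,226,232):print(y,list(zip(range(424,456),S[y,424:456])) if y==175 else S[y,424:456])
# top face side boundary: sat>90, V<150
m=((V[...,1]>90)&(V[...,2]<150)&(V[...,0]>95)&(V[...,0]<130))
for x in range(408,466,4):
  ys=np.where(m[215:262,x])[0]+215;print(x,ys.min() if len(ys) else None,ys.max() if len(ys) else None,end=" | ")
u=np.array([.263,.965]);n=np.array([.965,-.263]);c=np.array([.585,-.258])
print("\npred",[proj("scene",[[*(c+a*.075*u+b*.042*n),z]])[0].round(1) for z in(.03,0) for a,b in((1,1),(1,-1),(-1,-1),(-1,1))])
d=np.array([.37,-.80]); d/=np.linalg.norm(d); d=np.array([np.sin(0),0])
v=c-C["scene"][3][:2];v/=np.linalg.norm(v);w=np.array([v[1],-v[0]])
for z,R in((.045,.026),(.10,.026),(.115,.026),(.14,.023),(.18,.023)):print(z,proj("scene",[[*(c+s*R*w),z] for s in(-1,0,1)]).round(1).tolist())
E
```

```text
175 [(424, np.int64(182)), (425, np.int64(224)), (426, np.int64(239)), (427, np.int64(242)), (428, np.int64(239)), (429, np.int64(229)), (430, np.int64(208)), (431, np.int64(166)), (432, np.int64(123)), (433, np.int64(93)), (434, np.int64(75)), (435, np.int64(69)), (436, np.int64(72)), (437, np.int64(72)), (438, np.int64(71)), (439, np.int64(70)), (440, np.int64(70)), (441, np.int64(74)), (442, np.int64(66)), (443, np.int64(68)), (444, np.int64(68)), (445, np.int64(70)), (446, np.int64(66)), (447, np.int64(70)), (448, np.int64(69)), (449, np.int64(65)), (450, np.int64(71)), (451, np.int64(70)), (452, np.int64(69)), (453, np.int64(69)), (454, np.int64(70)), (455, np.int64(69))]
185 [225 227 227 224 224 223 222 219 219 225 220 177 115  78  76  81  85  87
  89  92  93  97  97  95  90  93  86  84  95 115 113 128]
195 [228 229 217 214 213 211 197 166 148 127 103  72  66  70  72  72  81  81
  77  75  74  75  73  73  73  79  72  86  90  84  85 102]
204 [154 150 160 149 126 118 146 178 182 154 107  83  69  71  72  74  70  72
  72  77  77  74  76  73  73  96 149 182 193 192 186 168]
208 [126 
[... 637 characters left out ...]
147 156 168 192 214 229 232]
408 233 238 | 412 235 240 | 416 237 242 | 420 238 244 | 424 240 245 | 428 241 247 | 432 243 249 | 436 245 250 | 440 246 252 | 444 248 253 | 448 249 255 | 452 251 257 | 456 251 254 | 460 237 250 | 464 243 245 | 
pred [array([419.2, 218.6]), array([405.2, 230. ]), array([454.1, 249.5]), array([466.7, 236.4]), array([418.1, 226.9]), array([404.2, 238.6]), array([452.4, 258.5]), array([464.9, 245.1])]
0.045 [[427.0, 227.2], [436.3, 228.7], [445.7, 230.3]]
0.1 [[429.4, 210.6], [438.9, 212.1], [448.5, 213.6]]
0.115 [[430.1, 206.0], [439.7, 207.5], [449.4, 209.0]]
0.14 [[432.4, 198.3], [440.9, 199.6], [449.6, 200.9]]
0.18 [[434.3, 185.4], [443.0, 186.6], [451.8, 187.8]]
```

The nose projects within 1 px of where the arm's pose puts it, and the stand agrees between both views to about 2 mm. I'll lower the drift and slide it in.

Emit:
step_arm:
  moves:
    - {"rx":0,"ry":0,"rz":0,"dx":0,"dy":0.5,"dz":12,"gripper":-1}
    - {"rx":0,"ry":0,"rz":0,"dx":0,"dy":0,"dz":12,"gripper":-1}
    - {"rx":0,"ry":0,"rz":0,"dx":0,"dy":0,"dz":1,"gripper":-1}
    - {"rx":0,"ry":0,"rz":0,"dx":0,"dy":0,"dz":0,"gripper":-1}

```text
clock: 7.92
tcp_pos: [0.6422, -0.0494, 0.0543]
orientation: [-2.497, -1.907, 0.001]
contact_force: [0.5, 0.3, 1.4]
grip_width: 0.0181
gripper_force: 98.7
```

Emit:
step_arm:
  moves:
    - {"rx":0,"ry":0,"rz":0,"dx":-10,"dy":0,"dz":0,"gripper":-1}
    - {"rx":0,"ry":0,"rz":0,"dx":-10,"dy":0,"dz":0,"gripper":-1}
    - {"rx":0,"ry":0,"rz":0,"dx":-5,"dy":0,"dz":0,"gripper":-1}
    - {"rx":0,"ry":0,"rz":0,"dx":0,"dy":0,"dz":0,"gripper":-1}

```text
clock: 8.43
tcp_pos: [0.6354, -0.0752, 0.0543]
orientation: [2.498, 1.904, -0.001]
contact_force: [-0.5, -1.3, 0.3]
grip_width: 0.0184
gripper_force: 98.6
```

```bash
cat >> h.py <<'E'
def stand():
    o,p,R=st();u=np.array([.263,.965]);n=np.array([.965,-.263]);d=p[:2]-[.585,-.258]
    print("t",round(float(o["clock"]),2),"s_nose mm",round(172.5-1000*d@u,1),"lat",round(1000*d@n,1),"z",p[2].round(4),"F along push/lat/z",np.round([np.dot(o["contact_force"][:2],-u),np.dot(o["contact_force"][:2],n),o["contact_force"][2]],1),"M",np.round(o["moment"],2))
E
python3 -c "
from h import *
stand();go((.642,-.048,.0555),74.75)"
```

```text
t 8.43 s_nose mm -17.2 lat 0.5 z 0.0543 F along push/lat/z [ 1.3 -0.1  0.3] M [-0.4   0.08  0.03]
t 8.43 p [ 0.6354 -0.0752  0.0543] F [-0.49   -1.2581  0.3245] w 0.0184 rot(tool,deg) [-0.001   0.0663 -0.0974] shift mm [27.9 -0.7 -1.2] j [ 0.33  0.69 -0.43  1.76  0.39  0.78 -0.56]
```

Emit:
step_arm:
  moves:
    - {"rx":0,"ry":0,"rz":0,"dx":-10,"dy":0,"dz":0,"gripper":-1}
    - {"rx":0,"ry":0,"rz":0,"dx":-10,"dy":0,"dz":0,"gripper":-1}
    - {"rx":0,"ry":0,"rz":0,"dx":-8,"dy":0,"dz":0,"gripper":-1}
    - {"rx":0,"ry":0,"rz":0,"dx":0,"dy":0,"dz":0,"gripper":-1}

```text
clock: 8.93
tcp_pos: [0.628, -0.1025, 0.0543]
orientation: [2.498, 1.904, -0.002]
contact_force: [-0.6, -1.8, 1.1]
grip_width: 0.0182
gripper_force: 98.7
```

```bash
python3 -c "
from h import *
stand()"
```

```text
t 8.93 s_nose mm 11.2 lat 0.6 z 0.0543 F along push/lat/z [ 1.9 -0.1  1.1] M [-0.53  0.11  0.05]
```

Emit:
step_arm:
  moves:
    - {"rx":0,"ry":0,"rz":0,"dx":-6,"dy":0,"dz":0,"gripper":-1}
    - {"rx":0,"ry":0,"rz":0,"dx":-6,"dy":0,"dz":0,"gripper":-1}
    - {"rx":0,"ry":0,"rz":0,"dx":-6,"dy":0,"dz":0,"gripper":-1}
    - {"rx":0,"ry":0,"rz":0,"dx":0,"dy":0,"dz":0,"gripper":-1}

```text
clock: 9.43
tcp_pos: [0.6254, -0.1118, 0.0551]
orientation: [-2.49, -1.91, -0.012]
contact_force: [2.2, 12.4, 1.7]
grip_width: 0.0185
gripper_force: 98.9
```

```bash
python3 -c "
from h import *
stand()"
```

```text
t 9.43 s_nose mm 20.8 lat 0.5 z 0.0551 F along push/lat/z [-12.5  -1.1   1.7] M [ 2.38 -0.55 -0.05]
```

Emit:
step_arm:
  moves:
    - {"rx":0,"ry":0,"rz":0,"dx":-4,"dy":0,"dz":0,"gripper":-1}
    - {"rx":0,"ry":0,"rz":0,"dx":-4,"dy":0,"dz":0,"gripper":-1}
    - {"rx":0,"ry":0,"rz":0,"dx":-4,"dy":0,"dz":0,"gripper":-1}
    - {"rx":0,"ry":0,"rz":0,"dx":0,"dy":0,"dz":0,"gripper":-1}

```text
clock: 9.93
tcp_pos: [0.6235, -0.1191, 0.0554]
orientation: [-2.485, -1.913, -0.018]
contact_force: [5.2, 21.6, 1.7]
grip_width: 0.0183
gripper_force: 98.8
```

```bash
python3 -c "
from h import *
stand()"
```

```text
t 9.93 s_nose mm 28.3 lat 0.7 z 0.0554 F along push/lat/z [-22.2  -0.7   1.7] M [ 3.75 -0.95 -0.01]
```

Emit:
step_arm:
  moves:
    - {"rx":0,"ry":0,"rz":0,"dx":-5,"dy":0,"dz":0,"gripper":-1}
    - {"rx":0,"ry":0,"rz":0,"dx":-5,"dy":0,"dz":0,"gripper":-1}
    - {"rx":0,"ry":0,"rz":0,"dx":-5,"dy":0,"dz":0,"gripper":-1}
    - {"rx":0,"ry":0,"rz":0,"dx":0,"dy":0,"dz":0,"gripper":-1}

```text
clock: 10.42
tcp_pos: [0.6188, -0.1366, 0.0549]
orientation: [-2.488, -1.912, -0.013]
contact_force: [4.0, 13.6, 1.1]
grip_width: 0.0183
gripper_force: 98.7
```

```bash
python3 -c "
from h import *
stand()"
```

```text
t 10.43 s_nose mm 46.4 lat 0.7 z 0.0549 F along push/lat/z [-14.2   0.3   1.1] M [ 2.47 -0.79  0.11]
```

Emit:
step_arm:
  moves:
    - {"rx":0,"ry":0,"rz":0,"dx":-5,"dy":0,"dz":0,"gripper":-1}
    - {"rx":0,"ry":0,"rz":0,"dx":-5,"dy":0,"dz":0,"gripper":-1}
    - {"rx":0,"ry":0,"rz":0,"dx":-5,"dy":0,"dz":0,"gripper":-1}
    - {"rx":0,"ry":0,"rz":0,"dx":-5,"dy":0,"dz":0,"gripper":-1}
    - {"rx":0,"ry":0,"rz":0,"dx":0,"dy":0,"dz":0,"gripper":-1}
    - {"rx":0,"ry":0,"rz":0,"dx":0,"dy":0,"dz":0,"gripper":-1}

```text
clock: 11.18
tcp_pos: [0.6125, -0.1598, 0.0548]
orientation: [-2.493, -1.909, -0.007]
contact_force: [1.6, 7.4, 3.0]
grip_width: 0.0184
gripper_force: 98.9
```

```bash
python3 -c "
from h import *
stand()"
```

```text
t 11.18 s_nose mm 70.5 lat 0.7 z 0.0548 F along push/lat/z [-7.6 -0.4  3. ] M [ 1.31 -0.43  0.07]
```

Emit:
step_arm:
  moves:
    - {"rx":0,"ry":0,"rz":0,"dx":-4,"dy":0,"dz":0,"gripper":-1}
    - {"rx":0,"ry":0,"rz":0,"dx":-3,"dy":0,"dz":0,"gripper":-1}
    - {"rx":0,"ry":0,"rz":0,"dx":0,"dy":0,"dz":0,"gripper":-1}
    - {"rx":0,"ry":0,"rz":0,"dx":0,"dy":0,"dz":0,"gripper":-1}

```text
clock: 11.68
tcp_pos: [0.6119, -0.1611, 0.0548]
orientation: [-2.486, -1.912, -0.015]
contact_force: [5.0, 17.3, 1.7]
grip_width: 0.0184
gripper_force: 98.7
```

```bash
python3 - <<'E'
from h import *
stand()
S=r.grab_frame("scene");cv2.imwrite("pics/s3.png",S)
a=cv2.cvtColor(cv2.imread("pics/scene0.png"),cv2.COLOR_BGR2GRAY);b=cv2.cvtColor(S,cv2.COLOR_BGR2GRAY)
for x in(440,442,444):print(x,"before",a[174:216,x].tolist(),"\n after",b[168:216,x].tolist())
E
```

```text
t 11.68 s_nose mm 71.9 lat 0.5 z 0.0548 F along push/lat/z [-18.    0.3   1.7] M [ 3.14 -0.77 -0.12]
440 before [67, 70, 68, 78, 94, 105, 105, 94, 88, 86, 83, 85, 83, 84, 83, 80, 77, 75, 75, 75, 80, 81, 75, 71, 71, 75, 74, 73, 72, 70, 70, 71, 74, 87, 112, 126, 127, 146, 191, 219, 212, 190] 
 after [74, 68, 72, 71, 83, 117, 129, 127, 120, 107, 97, 94, 90, 88, 86, 86, 82, 78, 78, 75, 75, 75, 73, 69, 78, 71, 69, 71, 75, 80, 86, 79, 82, 73, 72, 83, 107, 124, 131, 139, 160, 176, 180, 200, 239, 241, 220, 189]
442 before [75, 66, 72, 95, 116, 127, 124, 113, 100, 91, 93, 89, 87, 85, 87, 83, 76, 77, 75, 85, 83, 77, 72, 75, 71, 75, 78, 78, 74, 75, 72, 81, 72, 83, 112, 135, 140, 136, 172, 226, 223, 194] 
 after [74, 73, 69, 70, 96, 143, 157, 137, 120, 106, 104, 101, 93, 96, 90, 88, 87, 83, 81, 82, 78, 76, 70, 72, 77, 73, 73, 76, 89, 109, 109, 84, 73, 76, 75, 79, 108, 131, 140, 144, 155, 171, 183, 182, 212, 233, 223, 195]
444 before [73, 68, 71, 101, 125, 131, 128, 123, 111, 101, 98, 93, 90, 90, 88, 80, 79, 77, 76, 76, 73, 74, 74, 71, 74, 74, 77, 79, 77, 75, 77, 76, 75, 87, 110, 132, 141, 142, 164, 206, 207, 191] 
 after [71, 73, 67, 70, 102, 141, 161, 150, 126, 115, 107, 103, 98, 98, 91, 92, 94, 91, 91, 81, 80, 73, 78, 76, 77, 74, 70, 71, 79, 83, 78, 74, 79, 74, 75, 87, 114, 144, 153, 150, 157, 171, 173, 176, 211, 228, 218, 192]
```

The chuck's top rose from row 177 to 172.5, about 12 mm, so it is loose. I'll relax the push, release the drift and go up.

Emit:
step_arm:
  moves:
    - {"rx":0,"ry":0,"rz":0,"dx":7,"dy":0,"dz":0,"gripper":-1}
    - {"rx":0,"ry":0,"rz":0,"dx":0,"dy":0,"dz":0,"gripper":-1}
    - {"rx":0,"ry":0,"rz":0,"dx":0,"dy":0,"dz":0,"gripper":0.1}
    - {"rx":0,"ry":0,"rz":0,"dx":0,"dy":0,"dz":0,"gripper":0.1}
    - {"rx":0,"ry":0,"rz":0,"dx":0,"dy":0,"dz":0,"gripper":0.1}
    - {"rx":0,"ry":0,"rz":0,"dx":0,"dy":0,"dz":-15,"gripper":0.1}
    - {"rx":0,"ry":0,"rz":0,"dx":0,"dy":0,"dz":-30,"gripper":0.1}
    - {"rx":0,"ry":0,"rz":0,"dx":10,"dy":0,"dz":-45,"gripper":1}
    - {"rx":0,"ry":0,"rz":0,"dx":0,"dy":0,"dz":-45,"gripper":1}
    - {"rx":0,"ry":0,"rz":0,"dx":0,"dy":0,"dz":-45,"gripper":1}
    - {"rx":0,"ry":0,"rz":0,"dx":0,"dy":0,"dz":-45,"gripper":1}
    - {"rx":0,"ry":0,"rz":0,"dx":0,"dy":0,"dz":-20,"gripper":1}
    - {"rx":0,"ry":0,"rz":0,"dx":0,"dy":0,"dz":0,"gripper":1}

```text
clock: 13.35
tcp_pos: [0.6143, -0.1537, 0.3008]
orientation: [2.495, 1.905, 0.003]
contact_force: [0.4, 0.3, -0.2]
grip_width: 0.0855
gripper_force: 0.0
```

```bash
python3 - <<'E'
from h import *
go((.585,-.258,.30),74.75)
cv2.imwrite("pics/s4.png",r.grab_frame("scene"));T=r.grab_frame("top");cv2.imwrite("pics/t4.png",T)
# socket from the top: initial picture
T0=cv2.imread("pics/top0.png")
g=cv2.cvtColor(T0[165:222,190:245],cv2.COLOR_BGR2GRAY)
a=cv2.resize(T0[170:215,190:245],None,fx=7,fy=7,interpolation=cv2.INTER_CUBIC)
S=cv2.imread("pics/s4.png");b=cv2.resize(S[130:220,170:270],None,fx=4,fy=4,interpolation=cv2.INTER_CUBIC)
c=cv2.resize(S[170:260,360:480],None,fx=3.3,fy=3.3,interpolation=cv2.INTER_CUBIC)
h=np.zeros((600,800,3),np.uint8);h[:a.shape[0],:a.shape[1]]=a;h[:b.shape[0],400:]=b;h[-c.shape[0]+59:,-c.shape[1]:][:]=c[59:] if False else h[-c.shape[0]+59:,-c.shape[1]:]
h[365:365+235,0:396]=c[40:275];cv2.imwrite("pics/c5.png",h)
E
```

```text
t 13.35 p [ 0.6143 -0.1537  0.3008] F [ 0.372   0.2647 -0.2035] w 0.0855 rot(tool,deg) [ 0.1615  0.0062 -0.0166] shift mm [-108.3   -0.8    0.8] j [ 0.53  0.42 -0.53  1.58  0.22  1.2  -0.3 ]
```

View pics/c5.png

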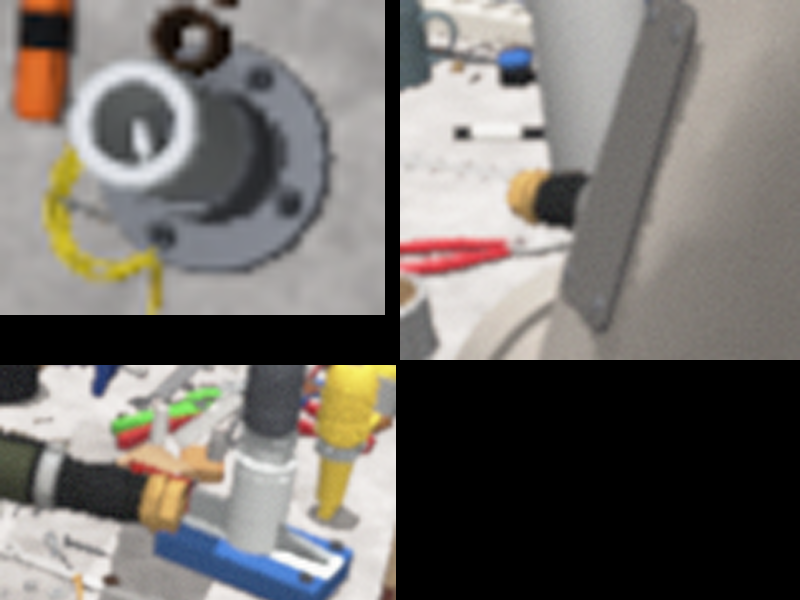

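The crop shows the socket from above: rim centre at about (208.6,187.4), with light coming through the slot near vertical in the image and flange holes 45° from it. The drift sits through the stand's slot with the nose out on the far side, and the chuck is raised. I'll work out the socket's position and yaw.

```bash
python3 - <<'E'
from h import *
T=cv2.imread("pics/top0.png");g=cv2.cvtColor(T,cv2.COLOR_BGR2GRAY)
m=np.zeros_like(g);m[176:200,196:221]=(g[176:200,196:221]>195)*255
c,_=cv2.findContours(m,cv2.RETR_EXTERNAL,cv2.CHAIN_APPROX_NONE);c=max(c,key=cv2.contourArea)
e=cv2.fitEllipse(c);print("outer",e,cv2.minEnclosingCircle(c));print(onz("top",[e[0]],.15), "r px exp",441.6/1.239*.026)
p=cv2.findNonZero(m)[:,0];print("ring mean",p.mean(0))
f=lambda x,y:(190+(x+.5)/7-.5,170+(y+.5)/7-.5)
H=onz("top",[f(262,78),f(290,203),f(163,235)],.012);print(H,"centre",(H[0]+H[2])/2)
k=(H[0]+H[2])/2;print([np.degrees(np.arctan2(*(q-k)[:2][::-1])) for q in H])
q=onz("top",[f(135,122),f(147,160)],.09);print("slit",np.degrees(np.arctan2(*(q[1]-q[0])[:2][::-1])))
# flange circle
print("loc of stand chuck top now",)
T4=cv2.imread("pics/t4.png");h=cv2.cvtColor(T4,cv2.COLOR_BGR2GRAY);print(h[170:200:2,426:466:2])
E
```

```text
outer ((208.21861267089844, 187.12210083007812), (16.169065475463867, 16.833271026611328), 47.58583450317383) ((208.26922607421875, 187.11538696289062), 8.758027076721191)
[[0.5569 0.4032 0.15  ]] r px exp 9.266828087167069
ring mean [208.0973 187.3186]
[[0.5936 0.3816 0.012 ]
 [0.5375 0.3668 0.012 ]
 [0.5218 0.4231 0.012 ]] centre [0.5577 0.4024 0.012 ]
[np.float64(-30.05116113977962), np.float64(-119.54553833444821), np.float64(149.94883886022046)]
slit -160.1628646458241
loc of stand chuck top now
[[ 23  50  50  50  49 109  84  92 100 107 112 118 122 126 126 133 134 135
  138 138]
 [ 37  51  50  50  61  82  81  90  98 106 111 117 122 125 127 132 134 135
  137 139]
 [ 70  61  50  50  65  68  80  90  98 106 111 117 121 126 126 132 134 135
  137 139]
 [ 71  77  50  51  54  66  80  88  97 104 111 115 121 124 126 130 133 135
  137 139]
 [ 72  81  70  64  58  66  77  87  95 104 109 115 119 123 126 130 134 135
  136 138]
 [178 119  76 157  52  63  76  86  95 103 109 115 118 124 126 129 133 134
  136 138]
 [131  83  84 116  65  60  74  85  93 102 108 113 119 122 126 127 133 134
  135 137]
 [ 90  79  87 116  74  59  73  83  92 100 108 112 117 122 126 128 133 133
  136 138]
 [ 65  78  85 121  66  57  70  82  91  99 107 112 117 120 125 127 132 133
  135 137]
 [ 86  79  79 138 105  55  69  81  90  98 106 111 117 120 125 127 131 134
  135 137]
 [ 86  80  80  96 128  53  68  80  89  97 104 110 116 120 124 127 130 133
  134 137]
 [ 87  82  82  81  89  52  66  77  87  96 104 109 114 119 123 126 129 133
  134 136]
 [ 93  89  81  84  81  55  63  77  86  95 102 109 114 118 123 126 128 133
  134 136]
 [ 94  94  92  88  86  59  62  75  85  94 102 107 113 118 122 126 128 133
  134 136]
 [ 86  88  95  94  92  66  60  74  85  92 101 106 113 117 121 125 127 132
  134 136]]
```

Emit:
step_arm:
  moves:
    - {"rx":0,"ry":0,"rz":0,"dx":-36,"dy":0,"dz":0,"gripper":1}
    - {"rx":0,"ry":0,"rz":0,"dx":-36,"dy":0,"dz":0,"gripper":1}
    - {"rx":0,"ry":0,"rz":0,"dx":-36,"dy":0,"dz":0,"gripper":1}
    - {"rx":0,"ry":0,"rz":0,"dx":0,"dy":0,"dz":0,"gripper":1}
    - {"rx":0,"ry":0,"rz":0,"dx":0,"dy":0,"dz":0,"gripper":1}

```text
clock: 14.08
tcp_pos: [0.585, -0.2569, 0.2976]
orientation: [-2.494, -1.906, 0.001]
contact_force: [-0.1, 0.3, -0.5]
grip_width: 0.0855
gripper_force: 0.0
```

```bash
python3 -c "
from h import *
go((.585,-.258,.18),74.75)"
```

```text
t 14.07 p [ 0.585  -0.2569  0.2976] F [-0.0975  0.3128 -0.4555] w 0.0855 rot(tool,deg) [-0.1545 -0.0663  0.0259] shift mm [ -1.1   0.3 117.6] j [ 0.68  0.43 -0.5   1.57  0.21  1.2  -0.12]
```

```bash
python3 - <<'E'
from h import *
T=cv2.cvtColor(cv2.imread("pics/top0.png"),cv2.COLOR_BGR2GRAY)
print(list(range(430,462)))
for y in range(169,200):print(y,T[y,430:462])
E
```

```text
[430, 431, 432, 433, 434, 435, 436, 437, 438, 439, 440, 441, 442, 443, 444, 445, 446, 447, 448, 449, 450, 451, 452, 453, 454, 455, 456, 457, 458, 459, 460, 461]
169 [173 172 171 172 174 175 171 169 166 166 169 170 171 173 174 173 171 167
 165 166 169 170 167 166 166 163 160 160 167 169 168 168]
170 [167 172 170 170 170 170 168 166 163 163 164 167 171 172 174 177 176 170
 164 162 161 160 162 162 162 159 156 155 163 166 165 164]
171 [154 169 174 173 173 171 168 164 163 163 160 163 169 171 174 176 177 173
 168 164 159 157 159 161 161 160 157 155 160 163 161 160]
172 [123 161 176 177 177 175 172 169 167 165 160 162 168 171 145 131 122 114
 112 131 137 150 160 162 162 162 159 156 158 159 157 157]
173 [ 88 111 122 148 174 179 177 175 171 166 162 164 141 112  80  66  55  49
  48  72  78  97 149 165 163 161 160 160 158 157 156 157]
174 [ 77  77  81  99 121 129 148 150 162 167 139 109  78  46  37  39  42  52
  56  56  50  48  89 130 154 159 159 157 158 158 160 159]
175 [ 79  78  79  77  79  83 110 122 122 108  80  46  35  38  41  52  65  72
  72  73  72  65  53  70 138 158 156 155 159 162 164
[... 2545 characters left out ...]
 188 166 177 187 189 187]
195 [ 86  85  77  71  71  68  65  78  85 120 146 154 187 218 224 224 224 224
 224 224 224 224 224 224 224 219 183 166 176 185 190 189]
196 [ 89  89  85  83  84  82  79  86  88  88  87  90 120 147 163 194 201 219
 224 224 224 224 224 224 224 217 182 169 175 181 188 190]
197 [ 91  92  91  90  89  89  88  88  88  88  89  88  87  86  95 125 131 156
 159 187 218 224 224 224 224 203 173 168 172 176 179 182]
198 [ 92  92  91  91  89  90  89  88  89  88  88  87  87  85  85  85  86  97
  94 120 147 155 187 200 219 190 166 166 170 173 175 177]
199 [ 87  89  91  90  89  89  89  88  89  88  87  88  87  86  85  86  86  87
  87  87  87  90 119 131 160 166 165 167 171 174 174 177]
```

Emit:
step_arm:
  moves:
    - {"rx":0,"ry":0,"rz":0,"dx":-3.5,"dy":0.5,"dz":30,"gripper":1}
    - {"rx":0,"ry":0,"rz":0,"dx":0,"dy":0,"dz":30,"gripper":1}
    - {"rx":0,"ry":0,"rz":0,"dx":0,"dy":0,"dz":30,"gripper":1}
    - {"rx":0,"ry":0,"rz":0,"dx":0,"dy":0,"dz":15,"gripper":1}
    - {"rx":0,"ry":0,"rz":0,"dx":0,"dy":0,"dz":10,"gripper":1}
    - {"rx":0,"ry":0,"rz":0,"dx":0,"dy":0,"dz":0,"gripper":1}

```text
clock: 14.82
tcp_pos: [0.5851, -0.2609, 0.1841]
orientation: [-2.496, -1.907, 0.0]
contact_force: [-0.2, 0.1, 0.7]
grip_width: 0.0856
gripper_force: 0.0
```

```bash
python3 -c "
from h import *
go((.5845,-.2605,.18),74.75)"
```

```text
t 14.82 p [ 0.5851 -0.2609  0.1841] F [-0.2156  0.1452  0.6722] w 0.0856 rot(tool,deg) [-0.0204 -0.0143  0.0274] shift mm [ 0.2 -0.7  4.1] j [ 0.66  0.53 -0.47  1.68  0.28  1.   -0.17]
```

Emit:
step_arm:
  moves:
    - {"rx":0,"ry":0,"rz":0,"dx":0,"dy":-0.5,"dz":3,"gripper":1}
    - {"rx":0,"ry":0,"rz":0,"dx":0,"dy":0,"dz":0,"gripper":0.3}
    - {"rx":0,"ry":0,"rz":0,"dx":0,"dy":0,"dz":0,"gripper":0.1}
    - {"rx":0,"ry":0,"rz":0,"dx":0,"dy":0,"dz":0,"gripper":-0.2}
    - {"rx":0,"ry":0,"rz":0,"dx":0,"dy":0,"dz":0,"gripper":-0.2}
    - {"rx":0,"ry":0,"rz":0,"dx":0,"dy":0,"dz":0,"gripper":-0.2}
  grip_force: 80

```text
clock: 15.58
tcp_pos: [0.585, -0.2614, 0.182]
orientation: [2.496, 1.906, 0.001]
contact_force: [-0.9, 0.5, 5.9]
grip_width: 0.0448
gripper_force: 80.9
```

Emit:
step_arm:
  moves:
    - {"rx":0,"ry":0,"rz":0,"dx":0,"dy":0,"dz":-5,"gripper":-0.2}
    - {"rx":0,"ry":0,"rz":0,"dx":0,"dy":0,"dz":-10,"gripper":-0.2}
    - {"rx":0,"ry":0,"rz":0,"dx":0,"dy":0,"dz":-5,"gripper":-0.2}
    - {"rx":0,"ry":0,"rz":0,"dx":0,"dy":0,"dz":0,"gripper":-0.2}

```text
clock: 16.08
tcp_pos: [0.584, -0.261, 0.2015]
orientation: [-2.496, -1.907, 0.001]
contact_force: [0.1, 0.1, -3.9]
grip_width: 0.0449
gripper_force: 82.9
```

Emit:
step_arm:
  moves:
    - {"rx":0,"ry":0,"rz":0,"dx":0,"dy":0,"dz":-40,"gripper":-0.2}
    - {"rx":0,"ry":0,"rz":0,"dx":0,"dy":0,"dz":-50,"gripper":-0.2}
    - {"rx":0,"ry":0,"rz":0,"dx":0,"dy":0,"dz":-50,"gripper":-0.2}
    - {"rx":0,"ry":0,"rz":0,"dx":0,"dy":0,"dz":-40,"gripper":-0.2}
    - {"rx":0,"ry":0,"rz":0,"dx":25,"dy":-8,"dz":0,"gripper":-0.2}
    - {"rx":0,"ry":0,"rz":0,"dx":45,"dy":-14,"dz":0,"gripper":-0.2}
    - {"rx":0,"ry":0,"rz":0,"dx":45,"dy":-14,"dz":0,"gripper":-0.2}
    - {"rx":0,"ry":0,"rz":0,"dx":45,"dy":-14,"dz":0,"gripper":-0.2}
    - {"rx":0,"ry":0,"rz":0,"dx":45,"dy":-14,"dz":0,"gripper":-0.2}
    - {"rx":0,"ry":0,"rz":0,"dx":45,"dy":-14,"dz":0,"gripper":-0.2}
    - {"rx":0,"ry":0,"rz":0,"dx":45,"dy":-14,"dz":0,"gripper":-0.2}
    - {"rx":0,"ry":0,"rz":0,"dx":45,"dy":-14,"dz":0,"gripper":-0.2}
    - {"rx":0,"ry":0,"rz":0,"dx":45,"dy":-14,"dz":0,"gripper":-0.2}
    - {"rx":0,"ry":0,"rz":0,"dx":45,"dy":-14,"dz":0,"gripper":-0.2}
    - {"rx":0,"ry":0,"rz":0,"dx":45,"dy":-14,"dz":0,"gripper":-0.2}
    - {"rx":0,"ry":0,"rz":0,"dx":45,"dy":-14,"dz":0,"gripper":-0.2}
    - {"rx":0,"ry":0,"rz":0,"dx":45,"dy":-14,"dz":0,"gripper":-0.2}
    - {"rx":0,"ry":0,"rz":0,"dx":45,"dy":-14,"dz":0,"gripper":-0.2}
    - {"rx":0,"ry":0,"rz":0,"dx":24,"dy":-10,"dz":0,"gripper":-0.2}
    - {"rx":0,"ry":0,"rz":0,"dx":0,"dy":0,"dz":0,"gripper":-0.2}

```text
clock: 18.58
tcp_pos: [0.5561, 0.4056, 0.3801]
orientation: [-2.491, -1.912, 0.004]
contact_force: [-1.4, -0.6, -4.4]
grip_width: 0.0445
gripper_force: 89.0
```

Emit:
step_arm:
  moves:
    - {"rx":0,"ry":0,"rz":-10,"dx":0,"dy":0,"dz":0,"gripper":-0.2}
    - {"rx":0,"ry":0,"rz":-10,"dx":0,"dy":0,"dz":0,"gripper":-0.2}
    - {"rx":0,"ry":0,"rz":-10,"dx":0,"dy":0,"dz":0,"gripper":-0.2}
    - {"rx":0,"ry":0,"rz":-10,"dx":0,"dy":0,"dz":0,"gripper":-0.2}
    - {"rx":0,"ry":0,"rz":-10,"dx":0,"dy":0,"dz":0,"gripper":-0.2}
    - {"rx":0,"ry":0,"rz":-10,"dx":0,"dy":0,"dz":0,"gripper":-0.2}
    - {"rx":0,"ry":0,"rz":-10,"dx":0,"dy":0,"dz":0,"gripper":-0.2}
    - {"rx":0,"ry":0,"rz":-10,"dx":0,"dy":0,"dz":0,"gripper":-0.2}
    - {"rx":0,"ry":0,"rz":-10,"dx":0,"dy":0,"dz":0,"gripper":-0.2}
    - {"rx":0,"ry":0,"rz":-10,"dx":0,"dy":0,"dz":0,"gripper":-0.2}
    - {"rx":0,"ry":0,"rz":-10,"dx":0,"dy":0,"dz":0,"gripper":-0.2}
    - {"rx":0,"ry":0,"rz":-10,"dx":0,"dy":0,"dz":0,"gripper":-0.2}
    - {"rx":0,"ry":0,"rz":0,"dx":0,"dy":0,"dz":0,"gripper":-0.2}

```text
clock: 20.2
tcp_pos: [0.5591, 0.4014, 0.3806]
orientation: [0.398, -3.116, 0.003]
contact_force: [0.8, 0.3, -5.0]
grip_width: 0.0445
gripper_force: 89.0
```

```bash
python3 - <<'E'
from h import *
go((.557,.4028,.30),195)
T=r.grab_frame("top");S=r.grab_frame("scene");cv2.imwrite("pics/t5.png",T);cv2.imwrite("pics/s5.png",S)
a=cv2.resize(T[140:240,150:260],None,fx=3.6,fy=3.6,interpolation=cv2.INTER_CUBIC);b=cv2.resize(S[60:240,170:290],None,fx=3.3,fy=3.3,interpolation=cv2.INTER_CUBIC)
h=np.zeros((600,800,3),np.uint8);h[:a.shape[0],:a.shape[1]]=a;h[:b.shape[0],400:400+b.shape[1]]=b;cv2.imwrite("pics/c6.png",h)
E
```

```text
t 20.2 p [0.5591 0.4014 0.3806] F [ 0.7766  0.2694 -4.9783] w 0.0445 rot(tool,deg) [-0.093  -0.0538 -0.4514] shift mm [ 1.7  1.9 80.6] j [-0.06  0.65 -1.14  1.3   0.59  1.54  0.7 ]
```

View pics/c6.png

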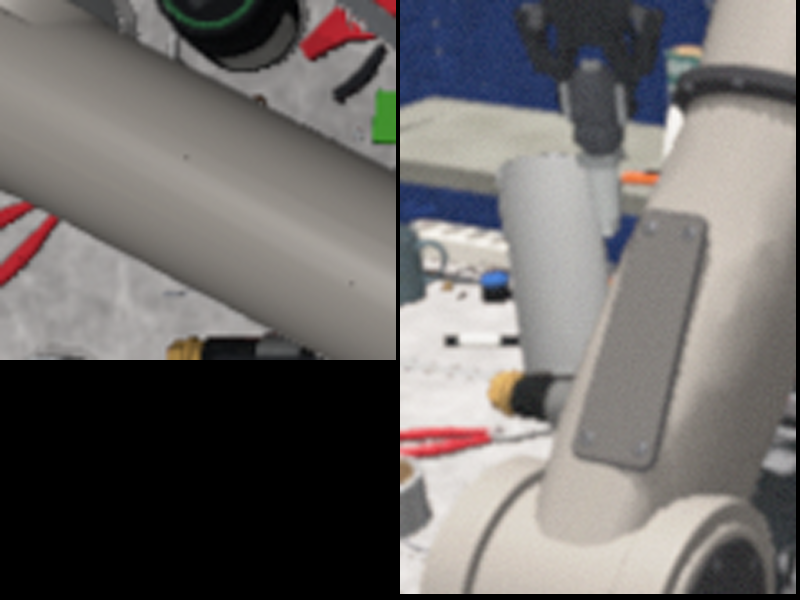

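The arm hides the socket, and the chuck is held upright with its shank at crop (600,190). I'll go down by feel.

Emit:
step_arm:
  moves:
    - {"rx":0,"ry":0,"rz":-0.4,"dx":1.7,"dy":1.9,"dz":30,"gripper":-0.2}
    - {"rx":0,"ry":0,"rz":0,"dx":0,"dy":0,"dz":35,"gripper":-0.2}
    - {"rx":0,"ry":0,"rz":0,"dx":0,"dy":0,"dz":25,"gripper":-0.2}
    - {"rx":0,"ry":0,"rz":0,"dx":0,"dy":0,"dz":8,"gripper":-0.2}
    - {"rx":0,"ry":0,"rz":0,"dx":0,"dy":0,"dz":0,"gripper":-0.2}

```text
clock: 20.92
tcp_pos: [0.5564, 0.4044, 0.2835]
orientation: [0.412, -3.114, 0.0]
contact_force: [-0.0, 0.9, -3.3]
grip_width: 0.0445
gripper_force: 89.0
```

```bash
python3 -c "
from h import *
go((.557,.4028,.250),195)"
```

```text
t 20.93 p [0.5564 0.4044 0.2835] F [-0.0233  0.9469 -3.3117] w 0.0445 rot(tool,deg) [-0.0132 -0.0028  0.0662] shift mm [-0.2 -1.7 33.5] j [-0.05  0.72 -1.11  1.43  0.64  1.38  0.65]
```

Emit:
step_arm:
  moves:
    - {"rx":0,"ry":0,"rz":0,"dx":0,"dy":-1.5,"dz":8,"gripper":-0.2}
    - {"rx":0,"ry":0,"rz":0,"dx":0,"dy":0,"dz":10,"gripper":-0.2}
    - {"rx":0,"ry":0,"rz":0,"dx":0,"dy":0,"dz":8,"gripper":-0.2}
    - {"rx":0,"ry":0,"rz":0,"dx":0,"dy":0,"dz":0,"gripper":-0.2}

```text
clock: 21.42
tcp_pos: [0.5564, 0.4026, 0.2562]
orientation: [0.414, -3.113, 0.002]
contact_force: [0.3, 0.2, -4.1]
grip_width: 0.0441
gripper_force: 89.0
```

```bash
python3 -c "
from h import *
go((.557,.4028,.230),195)"
```

```text
t 21.43 p [0.5564 0.4026 0.2562] F [ 0.2536  0.1817 -4.0781] w 0.0441 rot(tool,deg) [-0.0476 -0.0803  0.1438] shift mm [-0.6  0.  26.2] j [-0.05  0.74 -1.1   1.47  0.66  1.34  0.64]
```

Emit:
step_arm:
  moves:
    - {"rx":0,"ry":0,"rz":0,"dx":0,"dy":0,"dz":8,"gripper":-0.2}
    - {"rx":0,"ry":0,"rz":0,"dx":0,"dy":0,"dz":8,"gripper":-0.2}
    - {"rx":0,"ry":0,"rz":0,"dx":0,"dy":0,"dz":8,"gripper":-0.2}
    - {"rx":0,"ry":0,"rz":0,"dx":0,"dy":0,"dz":0,"gripper":-0.2}

```text
clock: 21.92
tcp_pos: [0.5564, 0.4026, 0.2322]
orientation: [0.414, -3.113, 0.001]
contact_force: [-0.8, -0.6, -4.7]
grip_width: 0.0447
gripper_force: 89.0
```

Emit:
step_arm:
  moves:
    - {"rx":0,"ry":0,"rz":0,"dx":0,"dy":0,"dz":5,"gripper":-0.2}
    - {"rx":0,"ry":0,"rz":0,"dx":0,"dy":0,"dz":4,"gripper":-0.2}
    - {"rx":0,"ry":0,"rz":0,"dx":0,"dy":0,"dz":4,"gripper":-0.2}
    - {"rx":0,"ry":0,"rz":0,"dx":0,"dy":0,"dz":0,"gripper":-0.2}

```text
clock: 22.42
tcp_pos: [0.5568, 0.4024, 0.2196]
orientation: [0.413, -3.114, 0.002]
contact_force: [-0.0, -3.5, -5.3]
grip_width: 0.0442
gripper_force: 89.1
```

```bash
python3 -c "
from h import *
go((.557,.4028,.205),195)"
```

```text
t 22.43 p [0.5568 0.4024 0.2196] F [-0.0254 -3.4924 -5.2966] w 0.0442 rot(tool,deg) [-0.0637 -0.0339  0.1269] shift mm [-0.3  0.3 14.6] j [-0.06  0.77 -1.08  1.5   0.69  1.29  0.62]
```

Emit:
step_arm:
  moves:
    - {"rx":0,"ry":0,"rz":0,"dx":0,"dy":0,"dz":3,"gripper":-0.2}
    - {"rx":0,"ry":0,"rz":0,"dx":0,"dy":0,"dz":3,"gripper":-0.2}
    - {"rx":0,"ry":0,"rz":0,"dx":0,"dy":0,"dz":0,"gripper":-0.2}

```text
clock: 22.8
tcp_pos: [0.5571, 0.4024, 0.2146]
orientation: [-0.413, 3.114, -0.002]
contact_force: [-0.9, -4.9, -0.1]
grip_width: 0.0446
gripper_force: 89.6
```

Emit:
step_arm:
  moves:
    - {"rx":0,"ry":0,"rz":0,"dx":0,"dy":0,"dz":3,"gripper":-0.2}
    - {"rx":0,"ry":0,"rz":0,"dx":0,"dy":0,"dz":3,"gripper":-0.2}
    - {"rx":0,"ry":0,"rz":0,"dx":0,"dy":0,"dz":0,"gripper":-0.2}

```text
clock: 23.18
tcp_pos: [0.5575, 0.4026, 0.2109]
orientation: [-0.411, 3.112, -0.002]
contact_force: [-1.7, -7.6, 11.4]
grip_width: 0.0446
gripper_force: 90.7
```

```bash
python3 -c "
from h import *
go((.557,.4028,.205),195);print(r.get_obs()['moment'])"
```

```text
t 23.18 p [0.5575 0.4026 0.2109] F [-1.7403 -7.5917 11.3513] w 0.0446 rot(tool,deg) [-0.0827  0.117   0.0613] shift mm [0.4 0.3 5.9] j [-0.06  0.78 -1.07  1.51  0.7   1.27  0.61]
[-2.4536  0.8816  0.0407]
```

Emit:
step_arm:
  moves:
    - {"rx":0,"ry":0,"rz":2,"dx":0,"dy":-2.5,"dz":2,"gripper":-0.2}
    - {"rx":0,"ry":0,"rz":-2,"dx":0,"dy":0,"dz":2,"gripper":-0.2}
    - {"rx":0,"ry":0,"rz":-2,"dx":0,"dy":0,"dz":2,"gripper":-0.2}
    - {"rx":0,"ry":0,"rz":2,"dx":0,"dy":0,"dz":2,"gripper":-0.2}
    - {"rx":0,"ry":0,"rz":0,"dx":0,"dy":0,"dz":0,"gripper":-0.2}
  grip_force: 110

```text
clock: 23.8
tcp_pos: [0.5579, 0.4026, 0.206]
orientation: [-0.412, 3.11, 0.005]
contact_force: [-3.3, -7.3, 23.1]
grip_width: 0.0442
gripper_force: 111.2
```

```bash
python3 -c "
from h import *
go((.557,.4028,.205),195);print(r.get_obs()['moment'])"
```

```text
t 23.8 p [0.5579 0.4026 0.206 ] F [-3.3008 -7.33   23.0683] w 0.0442 rot(tool,deg) [0.1469 0.2853 0.1021] shift mm [0.8 0.4 1. ] j [-0.06  0.78 -1.07  1.52  0.71  1.26  0.61]
[-2.36    1.6548  0.1008]
```

Emit:
step_arm:
  moves:
    - {"rx":0,"ry":0,"rz":2.5,"dx":0.5,"dy":-1.5,"dz":2,"gripper":-0.2}
    - {"rx":0,"ry":0,"rz":-2.5,"dx":0,"dy":0,"dz":2,"gripper":-0.2}
    - {"rx":0,"ry":0,"rz":-2.5,"dx":0,"dy":0,"dz":1,"gripper":-0.2}
    - {"rx":0,"ry":0,"rz":2.5,"dx":0,"dy":0,"dz":0,"gripper":-0.2}
    - {"rx":0,"ry":0,"rz":0,"dx":0,"dy":0,"dz":0,"gripper":-0.2}

```text
clock: 24.42
tcp_pos: [0.5598, 0.4037, 0.205]
orientation: [-0.412, 3.102, 0.013]
contact_force: [-3.6, -7.2, 36.3]
grip_width: 0.0444
gripper_force: 115.0
```

```bash
python3 -c "
from h import *
go((.557,.4028,.205),195);print(r.get_obs()['moment'])"
```

```text
t 24.43 p [0.5598 0.4037 0.205 ] F [-3.6232 -7.2054 36.2781] w 0.0444 rot(tool,deg) [0.3844 0.7559 0.1343] shift mm [ 2.9 -0.2  0. ] j [-0.06  0.78 -1.07  1.52  0.71  1.25  0.61]
[-1.8791  0.4321  0.3808]
```

Emit:
step_arm:
  moves:
    - {"rx":0,"ry":0,"rz":3,"dx":1.5,"dy":-1,"dz":0.5,"gripper":-0.2}
    - {"rx":0,"ry":0,"rz":-3,"dx":0,"dy":0,"dz":0.5,"gripper":-0.2}
    - {"rx":0,"ry":0,"rz":-3,"dx":0,"dy":0,"dz":0,"gripper":-0.2}
    - {"rx":0,"ry":0,"rz":3,"dx":0,"dy":0,"dz":0,"gripper":-0.2}
    - {"rx":0,"ry":0,"rz":0,"dx":0,"dy":0,"dz":0,"gripper":-0.2}

```text
clock: 25.05
tcp_pos: [0.5598, 0.4035, 0.2051]
orientation: [-0.411, 3.099, 0.017]
contact_force: [0.2, -4.9, 37.2]
grip_width: 0.0441
gripper_force: 115.1
```

```bash
python3 -c "
from h import *
go((.557,.4028,.205),195);print(r.get_obs()['moment'])"
```

```text
t 25.05 p [0.5598 0.4035 0.2051] F [ 0.176  -4.8502 37.2267] w 0.0441 rot(tool,deg) [0.5172 0.9484 0.1008] shift mm [2.9 0.  0.1] j [-0.05  0.78 -1.07  1.53  0.71  1.25  0.61]
[-1.3051 -0.1219  0.2778]
```

Emit:
step_arm:
  moves:
    - {"rx":0,"ry":0,"rz":0,"dx":0,"dy":0,"dz":-8,"gripper":-0.2}
    - {"rx":0,"ry":0,"rz":0,"dx":0,"dy":0,"dz":0,"gripper":-0.2}
    - {"rx":0,"ry":0,"rz":0,"dx":0,"dy":0,"dz":0,"gripper":0.5}
    - {"rx":0,"ry":0,"rz":0,"dx":0,"dy":0,"dz":0,"gripper":1}
    - {"rx":0,"ry":0,"rz":0,"dx":0,"dy":0,"dz":0,"gripper":1}
    - {"rx":0,"ry":0,"rz":0,"dx":0,"dy":0,"dz":0,"gripper":1}
    - {"rx":0,"ry":0,"rz":0,"dx":0,"dy":0,"dz":-20,"gripper":1}
    - {"rx":0,"ry":0,"rz":0,"dx":0,"dy":0,"dz":-40,"gripper":1}
    - {"rx":0,"ry":0,"rz":0,"dx":0,"dy":0,"dz":-40,"gripper":1}
    - {"rx":0,"ry":0,"rz":0,"dx":0,"dy":0,"dz":-40,"gripper":1}
    - {"rx":0,"ry":0,"rz":0,"dx":0,"dy":0,"dz":-40,"gripper":1}
    - {"rx":0,"ry":0,"rz":0,"dx":0,"dy":0,"dz":0,"gripper":1}

```text
clock: 26.55
tcp_pos: [0.5558, 0.3995, 0.3878]
orientation: [-0.414, 3.109, 0.008]
contact_force: [0.4, -0.2, 0.1]
grip_width: 0.0857
gripper_force: 0.0
```

Emit:
step_arm:
  moves:
    - {"rx":0,"ry":0,"rz":9,"dx":0,"dy":-40,"dz":0,"gripper":1}
    - {"rx":0,"ry":0,"rz":9,"dx":0,"dy":-40,"dz":0,"gripper":1}
    - {"rx":0,"ry":0,"rz":9,"dx":0,"dy":-40,"dz":0,"gripper":1}
    - {"rx":0,"ry":0,"rz":0,"dx":18,"dy":-40,"dz":0,"gripper":1}
    - {"rx":0,"ry":0,"rz":0,"dx":18,"dy":-40,"dz":0,"gripper":1}
    - {"rx":0,"ry":0,"rz":0,"dx":18,"dy":-40,"dz":0,"gripper":1}
    - {"rx":0,"ry":0,"rz":0,"dx":0,"dy":-40,"dz":0,"gripper":1}
    - {"rx":0,"ry":0,"rz":0,"dx":0,"dy":-40,"dz":0,"gripper":1}
    - {"rx":0,"ry":0,"rz":0,"dx":0,"dy":-40,"dz":0,"gripper":1}
    - {"rx":0,"ry":0,"rz":0,"dx":0,"dy":0,"dz":0,"gripper":1}

```text
clock: 27.8
tcp_pos: [0.4661, 0.0518, 0.3819]
orientation: [-0.335, -3.123, 0.004]
contact_force: [-0.6, -0.0, 0.2]
grip_width: 0.0855
gripper_force: 0.0
```

```bash
python3 - <<'E'
from h import *
go((.557,.0,.4),195)
T=r.grab_frame("top");S=r.grab_frame("scene");cv2.imwrite("pics/t6.png",T)
a=cv2.resize(T[150:225,150:260],None,fx=3.6,fy=3.6,interpolation=cv2.INTER_CUBIC)
b=cv2.resize(T[80:280,320:480],None,fx=2.5,fy=2.5,interpolation=cv2.INTER_CUBIC)
c=cv2.resize(S[70:270,165:325],None,fx=2.5,fy=2.5,interpolation=cv2.INTER_CUBIC)
h=np.zeros((600,800,3),np.uint8);h[:270,:396]=a;h[:500,400:800]=b[:,:400];h[272:600,:400]=c[80:408,:400];cv2.imwrite("pics/c7.png",h)
print(proj("top",[[.557,.4028,.150+z] for z in(.0,.074,.094)]))
E
```

```text
t 27.8 p [0.4661 0.0518 0.3819] F [-0.5904 -0.0425  0.2143] w 0.0855 rot(tool,deg) [ -0.1421  -0.0585 -27.2464] shift mm [-74.4 -73.6 -18.1] j [ 0.91  0.18 -1.27  1.79  0.19  1.3   0.95]
[[208.3601 187.1027]
 [201.1197 183.9245]
 [199.004  182.9958]]
```

View pics/c7.png

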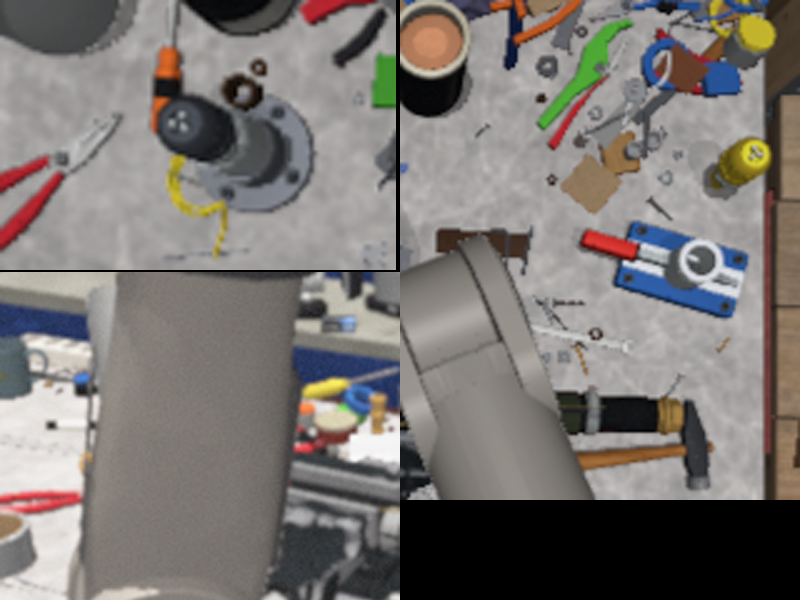

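The last picture shows the chuck upright in the socket with its jaw tips at about (200.8,183.9). That fits home height (predicted (199,183)) and not 17 mm short. The drift is still in the stand and the bystanders in view haven't moved, so I'm handing in.

```bash
python3 -c "
from bench import r
print(r.hand_in())"
```

```text
the job is handed in; nothing more can be done
None
```

The drift wedged the chuck loose, and the chuck now sits in the extension socket with its tang in the slot. It stopped moving under about 37 N of pressing with twists. The drift was left in the stand, and the job was handed in at about 28 s; I wasn't shown the verdict.

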